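# Sweep the washers through the gate into the slot

## Task

Push the three loose steel washers along the sorting tray's white deck with the fingertips, through the orange gate and down into the slot behind it, one after another, never picking one up. Leave the brass standoff and the black knob standing where they are on the tray, and leave the other things on the bench alone.

Things in the scene. Friction and masses are not known exactly. Their poses are not given: they have to be found in the camera images.
- tray: blue-rimmed sorting tray fixed to the bench, at any yaw up to 25 degrees either way. Origin: on the table surface. Axes: z up; -y runs from the open deck through the gate to the slot (towards the robot's right, world -y, at yaw 0). White deck 52 mm above the table, from x -115 to 115 mm and y -60 mm (lip, where it drops straight into the slot) to 150 mm. Rim 6 mm thick, top 68 mm above the table
- deck (a point): point on the deck surface straight above the tray's origin. Two straight orange funnel walls (tops 68 mm above the table) stand on the deck and narrow it towards the gate: inner faces from x = +-115 mm, y = 20 mm to x = +-26 mm, y = -52 mm in the tray's axes
- gate (a point): middle of the gate, on the deck surface, 4 mm before the lip (tray y = -56 mm). The gate is the 46 mm wide opening between two orange cheeks 16 mm high, which begin 7 mm before the lip and run on along both sides of the slot. Axes as the tray's: things pass towards -y
- slot (a point): middle of the slot's mouth, level with the deck: an open-topped pocket 46 mm wide (tray x), 52 mm long (tray y -60 to -112 mm), its black floor 48 mm below the deck; a blue wall 16 mm above deck level closes the far end
- standoff: brass standoff, 18 mm foot, 45 mm tall, standing loose on the rear part of the deck (110 to 130 mm along the tray's +y); to be left alone. Origin under its foot
- dial_knob: black dial knob, 26 mm foot, 26 mm tall, standing loose on the rear part of the deck (110 to 130 mm along the tray's +y); to be left alone. Origin under its foot
- jar: clear jar with a yellow lid, 60 mm across, 85 mm tall, on the bench to the right; bystander. Origin under its base
- driver: screwdriver with a green handle, about 200 mm long, lying on the bench to the left; bystander
- bit_case: black bit case 110 x 160 x 50 mm on the bench to the left; bystander. Origin under its centre
- mug: white mug 80 mm across, 95 mm tall, on the bench to the right; bystander. Origin under its base
- gearbox: opened aluminium gearbox housing 100 x 140 x 68 mm on the bench to the right; bystander. Origin under its centre
- washer_a_center (a point): one of three identical loose dark steel spacer washers, flat rings 32 mm across, 13 mm hole, 7 mm thick, about 36 g, lying flat on the tray's white deck (centre then 55.5 mm above the table), at least about 40 mm centre to centre from its neighbours. The point is the centre of the ring, half-way up
- washer_b_center (a point): one of three identical loose dark steel spacer washers, flat rings 32 mm across, 13 mm hole, 7 mm thick, about 36 g, lying flat on the tray's white deck (centre then 55.5 mm above the table), at least about 40 mm centre to centre from its neighbours. The point is the centre of the ring, half-way up
- washer_c_center (a point): one of three identical loose dark steel spacer washers, flat rings 32 mm across, 13 mm hole, 7 mm thick, about 36 g, lying flat on the tray's white deck (centre then 55.5 mm above the table), at least about 40 mm centre to centre from its neighbours. The point is the centre of the ring, half-way up

How it is judged (in metres and radians):
On the way, in this order (a step that is already met when the one before it is completed fails the run):
1. one washer lies in the slot, the other two not yet ((((horizontal distance between washer_a_center and slot below 0.034 m and height (world z) of washer_a_center below 0.044 m) and not (horizontal distance between washer_b_center and slot below 0.034 m and height (world z) of washer_b_center below 0.044 m) and not (horizontal distance between washer_c_center and slot below 0.034 m and height (world z) of washer_c_center below 0.044 m)) or (not (horizontal distance between washer_a_center and slot below 0.034 m and height (world z) of washer_a_center below 0.044 m) and (horizontal distance between washer_b_center and slot below 0.034 m and height (world z) of washer_b_center below 0.044 m) and not (horizontal distance between washer_c_center and slot below 0.034 m and height (world z) of washer_c_center below 0.044 m)) or (not (horizontal distance between washer_a_center and slot below 0.034 m and height (world z) of washer_a_center below 0.044 m) and not (horizontal distance between washer_b_center and slot below 0.034 m and height (world z) of washer_b_center below 0.044 m) and (horizontal distance between washer_c_center and slot below 0.034 m and height (world z) of washer_c_center below 0.044 m)))), for 0.2 s.
2. two washers lie in the slot, the last not yet ((((horizontal distance between washer_a_center and slot below 0.034 m and height (world z) of washer_a_center below 0.044 m) and (horizontal distance between washer_b_center and slot below 0.034 m and height (world z) of washer_b_center below 0.044 m) and not (horizontal distance between washer_c_center and slot below 0.034 m and height (world z) of washer_c_center below 0.044 m)) or ((horizontal distance between washer_a_center and slot below 0.034 m and height (world z) of washer_a_center below 0.044 m) and not (horizontal distance between washer_b_center and slot below 0.034 m and height (world z) of washer_b_center below 0.044 m) and (horizontal distance between washer_c_center and slot below 0.034 m and height (world z) of washer_c_center below 0.044 m)) or (not (horizontal distance between washer_a_center and slot below 0.034 m and height (world z) of washer_a_center below 0.044 m) and (horizontal distance between washer_b_center and slot below 0.034 m and height (world z) of washer_b_center below 0.044 m) and (horizontal distance between washer_c_center and slot below 0.034 m and height (world z) of washer_c_center below 0.044 m)))), for 0.2 s.
3. all three washers lie in the slot (((horizontal distance between washer_a_center and slot below 0.034 m and height (world z) of washer_a_center below 0.044 m) and (horizontal distance between washer_b_center and slot below 0.034 m and height (world z) of washer_b_center below 0.044 m) and (horizontal distance between washer_c_center and slot below 0.034 m and height (world z) of washer_c_center below 0.044 m))), for 0.2 s.
At the end, for the whole second after the job is handed in: All three washers rest inside the slot, their centres at least 8 mm below the deck; the standoff and the knob stand upright on the tray within 20 mm of where they were (horizontal distance between each of washer_a_center, washer_b_center, washer_c_center and slot below 0.034 m and height (world z) of each of washer_a_center, washer_b_center, washer_c_center below 0.044 m and linear speed of each of washer_a, washer_b, washer_c below 0.02 m/s and angle between each of standoff, dial_knob's own z axis and vertical below 0.3 rad and distance of each of standoff, dial_knob from where it was at the start of the episode below 0.02 m); the robot touches nothing.
It fails at once if a washer is lifted (its centre more than 15 mm above where it lies on the deck) (height (world z) of any of washer_a_center, washer_b_center, washer_c_center above 0.0705 m).
It fails at once if the standoff or the knob is knocked over, lifted or shifted by more than 20 mm (distance of any of standoff, dial_knob from where it was at the start of the episode above 0.02 m or angle between any of standoff, dial_knob's own z axis and vertical above 0.5 rad).
It fails at once if another thing on the bench is shifted by more than 30 mm (distance of any of jar, driver, bit_case, mug, gearbox from where it was at the start of the episode above 0.03 m).
It also fails if it takes over 64 s, if anything falls off the work surface, if the arm or the gripper's body presses on something with over 40 N, if the wrist force passes 120 N, or if a joint passes its speed limit or range.

## Robot

A 6-joint arm with a two-finger parallel gripper is mounted at the origin on the work surface. World frame = base frame: x ahead of the robot, y to its left, z up, the work surface at z = 0. Lengths are in mm, angles in rad, forces in N, time in s.
With the tool pointing down it reaches from about 250 to 775 mm from the base axis. Payload 4 kg.
Tool frame: the origin (TCP) lies midway between the tips of the shut fingers; the grasp point (between the pads) lies behind it (r.grip_point_offset is the z of the grasp point in the tool frame, in mm); z points along the fingers, x is the direction in which the jaws open and shut, and the axes are right-handed (so a half turn about z gives the same grasp; the last joint's range is limited). The gripper opens to 85 mm and grips with 20 to 120 N. Pads are 22 mm wide; open, the fingers measure 114 mm over their backs; the gripper's body (76 mm by 85 mm) begins 54 mm behind the grasp point. The pads swing forward as they close: fully open they stand 13 mm farther back than shut.
Start: joints at [-1.391, 0.087, 1.371, -0, 1.684, -0.103], TCP at [153.472, -528.171, 231.341] pointing down, gripper open.
Joint ranges: [-3.1, 3.1], [-0.76, 2.03], [0.27, 2.55], [-1.08, 4.22], [0.17, 2.65], [-2.57, 2.57]. Speed limits (rad/s): [2.79, 2.79, 3.14, 3.14, 3.14, 3.14].

## Interface

Orientations are given as a unit quaternion [w, x, y, z].
In Python, from station import r gives the robot as it stands.
- The arm moves only by the shell command python3 -m inch 'ROWS' [OPENING] [FORCE]. ROWS is JSON, a list of rows, each an object with "offset": the shift along the world's x, y, z in mm, a list of three; "turn": the turn about the world's z in degrees. In form: [{"offset": [tx, ty, tz], "turn": turn}, ...]. A call has 1 to 10 rows; each row is the pose to reach, as a shift and turn from the pose commanded when the call began; what a row does not reach only later rows make up. A row lasts 1/12 s, in which the tool goes at most 41.7 mm and 7.16 degrees, less where a joint would pass 70% of its speed; a pose out of reach is approached as far as the arm can. A call with a gripper value outside its range is refused whole. OPENING is the opening in per cent of the stroke, from 0 (shut) to 100 (fully open), set as the call begins (- or left out, the last holds). The fingers move at their own pace and stop on an object; FORCE is the grip in N (left out, the last holds). Time passes only in rows, so rows that repeat a pose let the fingers close. It gives the time, the measured TCP pose, the force and the opening at its end, in the units of the state.
- r.observe(): the state, without advancing time (a new reading comes with each control period).
- r.capture(name): name is "scene" or "top" or "wrist"; returns a dict with "color" (420x560x3 uint8, red, green, blue), "vertical_fov" (degrees; the focal length in pixels is half the picture's height over the tangent of half this angle, whatever the lens; pixels are square), "cx", "cy" (the principal point, pixels), "dist_coeffs" ([k1, k2, p1, p2, k3] as OpenCV has them; the pictures are not rectified), "position" and "attitude" of the camera in the world; the wrist camera has in their place "tool_from_camera" (4x4, takes a point from camera to tool coordinates, whose origin is the TCP and whose axes are the tool frame's). Camera axes: x right, y down, z forward; pixel columns grow to the right and rows downward; lengths in mm; the calibration is good to about 2 mm. A picture is of the moment at which its call begins: read the wrist's pose just before it. There is no depth.
- r.job_done(): hands the job in, once; it reports no verdict.
The state is a dict: "clock": time; "qpos": joint angles; "joint_vel": joint speeds; "effort": joint torques, N m; "ee_pos": TCP position; "orientation": TCP orientation; "contact_force": force on the tool from outside, world axes, zero at the start; "wrist_torque": the same for the moment, N m; "grip_width": finger opening in mm.
Only numpy, scipy, OpenCV 4.12 (cv2) and the standard library are available. Lean on these libraries where they do the work, as an engineer would, in place of code of your own. Each camera call takes 0.05 s, during which the arm holds its last target.

## Working session

There is one attempt and no reset: what is moved stays moved. The work goes in short steps, Python scripts to look and compute and a shell command to move; the robot and the scene stay as the last step left them, time stands still between calls to the robot, and variables do not carry over. Pictures are saved under pics/ and viewed, and the job is handed in when it is done.

```bash
ls; mkdir -p pics; cat > h.py <<'E'
import numpy as np, cv2, json
from station import r
from scipy.spatial.transform import Rotation as R
def quat(q): return R.from_quat([q[1],q[2],q[3],q[0]]).as_matrix()
def cap(n, save):
    s=r.observe(); c=r.capture(n)
    cv2.imwrite('pics/%s.png'%save, c['color'][:,:,::-1])
    H=c['color'].shape[0]; f=H/2/np.tan(np.radians(c['vertical_fov'])/2)
    K=np.array([[f,0,c['cx']],[0,f,c['cy']],[0,0,1]])
    if n=='wrist':
        T=np.eye(4);T[:3,:3]=quat(s['orientation']);T[:3,3]=s['ee_pos']
        M=T@np.array(c['tool_from_camera']); Rm=M[:3,:3];p=M[:3,3]
    else:
        a=np.array(c['attitude']); Rm=quat(a) if a.size==4 else a; p=np.array(c['position'])
    return dict(img=c['color'],K=K,d=np.array(c['dist_coeffs'],float),R=Rm,p=p)
def ray(c,uv,z):
    u=cv2.undistortPoints(np.array(uv,float).reshape(-1,1,2),c['K'],c['d']).reshape(-1,2)
    d=np.c_[u,np.ones(len(u))]@c['R'].T
    return c['p']+d*((z-c['p'][2])/d[:,2])[:,None]
def proj(c,X):
    X=np.array(X,float).reshape(-1,3)
    rv,_=cv2.Rodrigues(c['R'].T); t=-c['R'].T@c['p']
    return cv2.projectPoints(X,rv,t,c['K'],c['d'])[0].reshape(-1,2)
E
python3 - <<'E'
from h import *
for n in('scene','top','wrist'):
    c=cap(n,n+'0');print(n,c['p'].round(1),c['R'].round(3).tolist(),c['K'][0,0])
print(r.observe(),r.grip_point_offset)
E
```

```text
pics
scene [1329.5  357.6  849.7] [[-0.378, 0.613, -0.694], [0.926, 0.234, -0.298], [-0.02, -0.755, -0.655]] 385.40196520283774
top [ 351.8  -14.5 1300.9] [[-0.022, -0.993, 0.118], [-1.0, 0.022, -0.001], [-0.002, -0.118, -0.993]] 417.01550907898786
wrist [ 228.3 -506.1  371.7] [[0.279, -0.913, -0.298], [-0.96, -0.267, -0.084], [-0.003, 0.309, -0.951]] 304.86287647005275
{'clock': 0.15, 'qpos': array([-1.39111010e+00,  8.77948944e-02,  1.37193349e+00, -5.64290238e-06,
        1.68363255e+00, -1.03099288e-01]), 'joint_vel': array([-3.02103738e-04, -1.16772545e-03, -4.81506436e-03, -5.95987208e-04,
       -1.13861284e-06, -2.41378647e-03]), 'effort': array([ 2.02374242e-03, -3.52372420e+01, -3.13678694e+01, -1.22378869e-04,
        8.01574322e-03,  4.81116587e-06]), 'ee_pos': array([ 153.38950086, -527.7600174 ,  230.38936493]), 'orientation': array([-5.98731221e-04,  7.99696817e-01, -6.00403380e-01, -6.50562472e-04]), 'contact_force': array([ 0.29272934, -0.3234253 ,  0.02907273]), 'wrist_torque': array([-0.00477329, -0.01383881,  0.00631802]), 'grip_width': 85.34285936172925} -18.700000000000003
```

View pics/top0.png

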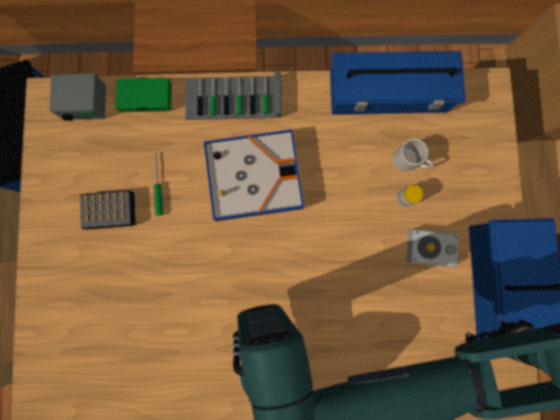

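View pics/scene0.png

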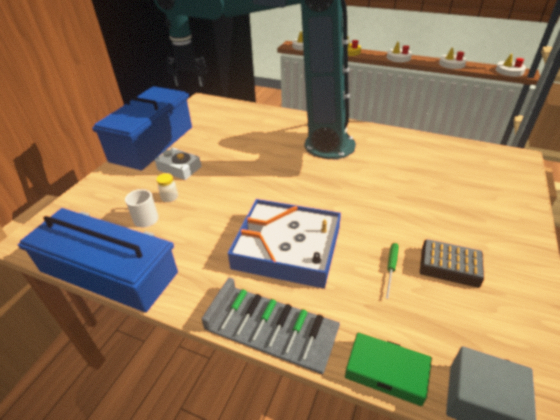

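```bash
python3 - <<'E'
from h import *
c=cap('top','t1'); im=c['img'].astype(int)
hsv=cv2.cvtColor(c['img'],cv2.COLOR_RGB2HSV)
m=cv2.inRange(hsv,(105,90,50),(130,255,255)); roi=np.zeros_like(m); roi[125:225,195:310]=255; m&=roi
pts=cv2.findNonZero(m); hull=cv2.convexHull(pts)
rc=cv2.minAreaRect(pts); b=cv2.boxPoints(rc); print(b, cv2.contourArea(hull))
print('rim corners z68?',ray(c,b,68).round(1))
dk=((im.sum(2)<330)).astype(np.uint8)*255&roi
n,l,s,ce=cv2.connectedComponentsWithStats(dk)
for i in range(1,n):
    if s[i,4]>8: print(s[i],ce[i].round(1),ray(c,ce[i],55.5).round(1))
o=cv2.inRange(hsv,(5,120,100),(18,255,255))&roi
n,l,s,ce=cv2.connectedComponentsWithStats(o)
for i in range(1,n):
    if s[i,4]>8: print('o',s[i],ce[i].round(1),ray(c,ce[i],68).round(1))
cv2.imwrite('pics/t1z.png',cv2.resize(c['img'][120:230,190:320,::-1],None,fx=6,fy=5.4,interpolation=cv2.INTER_CUBIC))
s=cap('scene','s1');cv2.imwrite('pics/s1z.png',cv2.resize(s['img'][190:290,220:350,::-1],None,fx=6,fy=6,interpolation=cv2.INTER_CUBIC))
E
```

```text
[[202.56836 141.67462]
 [292.18893 129.09628]
 [303.1687  207.32718]
 [213.54813 219.90552]] 7043.5
rim corners z68? [[697.4 201.7  68. ]
 [730.5 -71.5  68. ]
 [490.  -97.7  68. ]
 [458.3 169.2  68. ]]
[ 203  127  107   95 3228] [266.3 170.9] [[605.4  10.   55.5]]
[244 155  12  10  89] [249.3 159.4] [[642.2  61.3  55.5]]
[236 171  11  10  85] [240.8 175.2] [[593.7  87.8  55.5]]
[247 185  12  10  85] [252.7 189.1] [[550.1  52.3  55.5]]
[221 187  17   9  52] [227.5 191. ] [[546.1 128.5  55.5]]
o [ 195  125  115  100 3772] [249.9 174.3] [[593.5  59.3  68. ]]
o [248 136  47  28 182] [271.6 153.7] [[655.1  -7.3  68. ]]
o [259 175  38  36 163] [276.5 187.5] [[551.4 -19.7  68. ]]
o [219 190   6   6  18] [221.8 192.3] [[540.5 144.2  68. ]]
```

View pics/t1z.png

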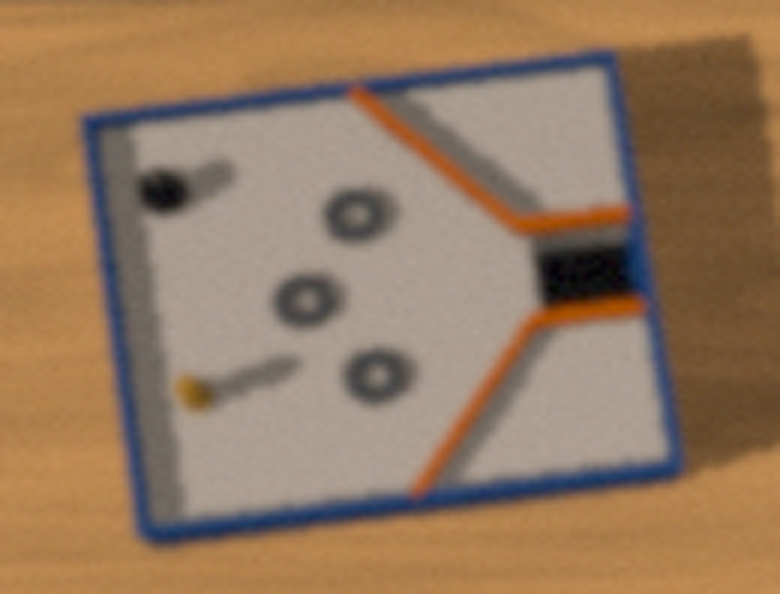

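```bash
python3 -m inch '[{"offset":[20,25,0],"turn":4},{"offset":[44,56,-5],"turn":8},{"offset":[68,88,-5],"turn":12},{"offset":[92,120,-5],"turn":17},{"offset":[116,152,-5],"turn":22},{"offset":[140,184,-5],"turn":27},{"offset":[164,216,-5],"turn":31},{"offset":[188,248,-5],"turn":35},{"offset":[212,280,-5],"turn":39},{"offset":[236,312,-5],"turn":43}]' 14 20
python3 -m inch '[{"offset":[24,32,0],"turn":4},{"offset":[48,64,0],"turn":8},{"offset":[72,96,0],"turn":12},{"offset":[96,128,0],"turn":16},{"offset":[120,158,0],"turn":20},{"offset":[144,188,0],"turn":24},{"offset":[166,216,0],"turn":28},{"offset":[188,244,0],"turn":33},{"offset":[200,262,0],"turn":36},{"offset":[205,268,0],"turn":38}]'
python3 -m inch '[{"offset":[0,0,0],"turn":0},{"offset":[0,0,0],"turn":0},{"offset":[0,0,0],"turn":0}]'
python3 - <<'E'
from h import *
cap('wrist','w1');cap('scene','s2'); s=r.observe();print(s['clock'],s['grip_width'],s['contact_force'])
E
```

```text
clock: 1.08
ee_pos: [390.2, -214.4, 226.5]
orientation: [0.0, 0.965, -0.264, 0.0]
contact_force: [0.7, -1.0, 0.1]
grip_width: 12.2
clock: 1.92
ee_pos: [595.5, 55.0, 225.3]
orientation: [-0.001, 0.998, 0.066, -0.0]
contact_force: [0.9, 0.7, -0.1]
grip_width: 12.2
clock: 2.17
ee_pos: [593.9, 50.6, 226.4]
orientation: [0.0, 0.998, 0.062, -0.0]
contact_force: [-0.2, 0.7, -0.1]
grip_width: 12.1
2.2667 11.859059964823194 [ 0.27390171  0.21876046 -0.20731546]
```

View pics/w1.png

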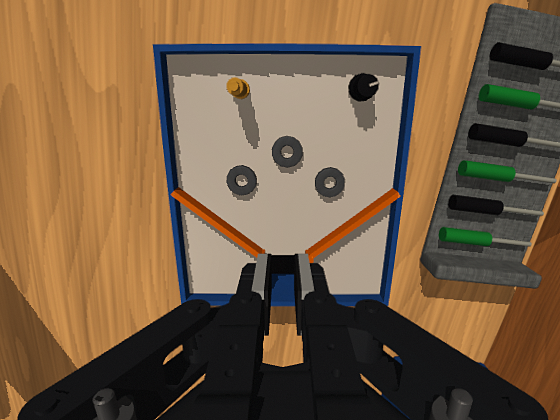

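```bash
cat > find.py <<'E'
from h import *
def washers(c,area=(250,1500)):
    hsv=cv2.cvtColor(c['img'],cv2.COLOR_RGB2HSV)
    g=cv2.cvtColor(c['img'],cv2.COLOR_RGB2GRAY)
    m=cv2.inRange(g,0,92); 
    n,l,s,ce=cv2.connectedComponentsWithStats(m)
    out=[]
    for i in range(1,n):
        if area[0]<s[i,4]<area[1] and .75<s[i,2]/s[i,3]<1.33:
            ct=max(cv2.findContours((l==i).astype(np.uint8),0,cv2.CHAIN_APPROX_NONE)[0],key=cv2.contourArea)
            e=cv2.minEnclosingCircle(ct); 
            x,y,w,h=s[i,:4]; hole=g[int(y+h/2),int(x+w/2)]
            out.append((np.array([x+(w-1)/2,y+(h-1)/2]),w,h,s[i,4],hole))
    return out
E
python3 - <<'E'
from find import *
c=cap('wrist','w2')
for w in washers(c): print(w, ray(c,w[0],56)[0].round(1))
hsv=cv2.cvtColor(c['img'],cv2.COLOR_RGB2HSV)
b=cv2.inRange(hsv,(100,120,40),(130,255,255)); 
n,l,s,ce=cv2.connectedComponentsWithStats(b); 
m=np.zeros_like(b)
for i in range(1,n):
    if s[i,4]>150 and 140<ce[i][0]<425 and ce[i][1]<310: m[l==i]=255; print('b',s[i])
# outer edge points of rim: left & right per row, top per column
L=np.array([[np.nonzero(m[v])[0].min()-.5,v] for v in range(70,240,5)]);Rr=np.array([[np.nonzero(m[v])[0].max()+.5,v] for v in range(70,240,5)])
T=np.array([[u,np.nonzero(m[:,u])[0].min()-.5] for u in range(170,405,5)])
P=[ray(c,q,68)[:,:2] for q in(L,Rr,T)]
for p in P:
    vx,vy,x0,y0=cv2.fitLine(p.astype(np.float32),cv2.DIST_HUBER,0,.01,.01).ravel()
    print(np.degrees(np.arctan2(vy,vx)),x0,y0)
yaw=np.array([np.degrees(np.arctan2(*np.polyfit(p[:,1],p[:,0],1)[[0]*2])) if 0 else np.degrees(np.arctan(-np.polyfit(p[:,1],p[:,0],1)[0])) for p in P[:2]]);print(yaw, np.degrees(np.arctan(np.polyfit(P[2][:,0],P[2][:,1],1)[0])))
y=np.radians((yaw.mean()+np.degrees(np.arctan(np.polyfit(P[2][:,0],P[2][:,1],1)[0])))/2)
X=np.array([np.cos(y),np.sin(y)]);Y=np.array([-np.sin(y),np.cos(y)])
xl,xr,yt=np.median(P[0]@X),np.median(P[1]@X),np.median(P[2]@Y); print('width',xr-xl)
O=X*(xl+xr)/2+Y*(yt-156); print('origin',O,np.degrees(y))
o=cv2.inRange(hsv,(5,170,120),(18,255,255)); n,l,s,ce=cv2.connectedComponentsWithStats(o)
for i in range(1,n):
    if s[i,4]>150 and s[i,4]<5000:
        v,u=np.nonzero(l==i); q=ray(c,np.c_[u,v],68)[:,:2]-O; print('wall tray x',(q@X).min(),(q@X).max(),'y',(q@Y).min(),(q@Y).max())
for w in washers(c):
    q=ray(c,w[0],57.5)[0,:2]-O; print('W',q@X,q@Y)
for p in ([362,98],[236,95]):
    q=ray(c,p,52)[0,:2]-O; print('s',q@X,q@Y)
print(r.observe()['ee_pos'],(r.observe()['ee_pos'][:2]-O)@X,(r.observe()['ee_pos'][:2]-O)@Y)
json.dump([*O,y],open('tray.json','w'))
E
```

```text
(array([363. ,  86.5]), np.int32(31), np.int32(30), np.int32(660), np.uint8(15)) [656.9 161.2  56. ]
(array([287. , 151.5]), np.int32(31), np.int32(32), np.int32(661), np.uint8(88)) [592.3  90.3  56. ]
(array([241., 180.]), np.int32(31), np.int32(31), np.int32(623), np.uint8(95)) [548.4  55.1  56. ]
(array([329.5, 182. ]), np.int32(30), np.int32(31), np.int32(625), np.uint8(175)) [640.6  64.4  56. ]
b [ 153   44  267  262 7240]
b [271 274  24  32 709]
-83.12475 472.51862 67.48797
-83.066925 712.05756 87.734406
6.7472115 556.66406 184.10216
[6.90164783 6.94330577] 6.76062992335887
width 240.23234252753213
origin [597.73441533  31.88867287] 6.841553361276903
wall tray x -54.5725213493522 -35.054852936067846 y 114.89987427280435 127.06997176167509
wall tray x 21.859091461620775 115.50362242329648 y -59.92663094887619 24.10216058981352
wall tray x -117.18527179081758 -22.546934054844325 y -52.88002676013574 21.03718766777173
wall tray x 330.077186304701 345.07302127129185 y -267.70883254163675 -192.01924506882253
W 73.75329175909806 121.24306409184697
W 1.5704541168024906 58.83731438828551
W -46.010176334360246 29.2506213194003
W 46.158490732946376 27.536499113237465
s 74.94173255518949 110.9854397772171
s -48.72723621876406 113.01448282667543
[594.01991458  50.543599   226.79056956] -1.4658003054205948 18.96457788289317
```

View pics/s2.png

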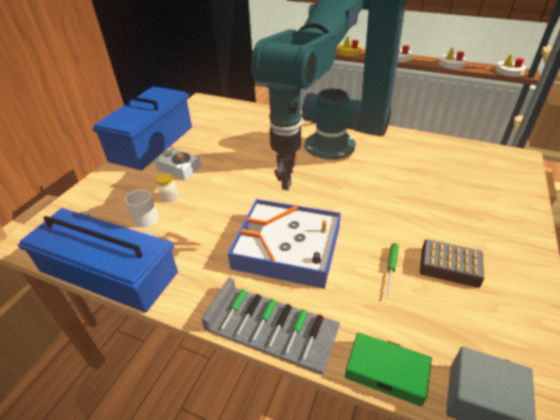

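```bash
python3 -m inch '[{"offset":[-2,24,-10],"turn":0},{"offset":[-4,48,-35],"turn":0},{"offset":[-5,66,-65],"turn":0},{"offset":[-6,71,-95],"turn":0},{"offset":[-6,71,-115],"turn":0},{"offset":[-6,71,-120],"turn":0},{"offset":[-6,71,-120],"turn":0}]'
python3 - <<'E'
from h import *
cap('wrist','w3'); s=r.observe(); ox,oy,y=json.load(open('tray.json'));q=s['ee_pos'][:2]-[ox,oy];print(s['ee_pos'],q@[np.cos(y),np.sin(y)],q@[-np.sin(y),np.cos(y)],s['clock'])
E
```

```text
clock: 2.9
ee_pos: [587.0, 122.0, 104.4]
orientation: [0.0, 0.998, 0.062, -0.002]
contact_force: [-0.8, 0.4, -0.0]
grip_width: 12.0
[588.40918468 122.08620312 106.60532206] 1.4858684774215398 90.66612700265061 2.95
```

View pics/w3.png

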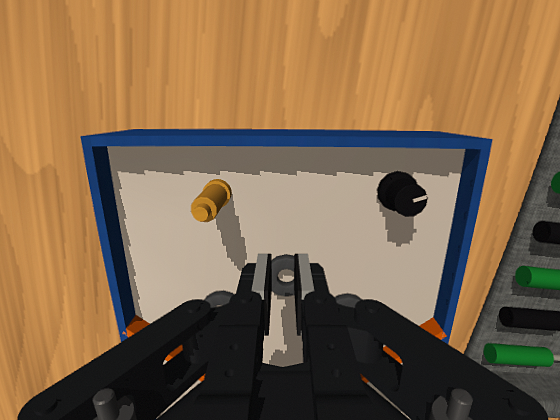

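```bash
python3 -m inch '[{"offset":[0,0,-20],"turn":0},{"offset":[0,0,-38],"turn":0},{"offset":[0,0,-46],"turn":0},{"offset":[0,0,-49],"turn":0},{"offset":[0,0,-51],"turn":0},{"offset":[0,0,-51],"turn":0}]'
python3 - <<'E'
from h import *
cap('wrist','w4');cap('scene','s4');s=r.observe();print(s['ee_pos'],s['contact_force'])
E
```

```text
clock: 3.45
ee_pos: [589.4, 122.7, 56.7]
orientation: [-0.0, 0.998, 0.063, 0.001]
contact_force: [0.6, 0.7, 0.4]
grip_width: 11.8
[589.48020759 122.86724914  56.93484263] [1.62251328 0.48479321 0.2307693 ]
```

View pics/w4.png

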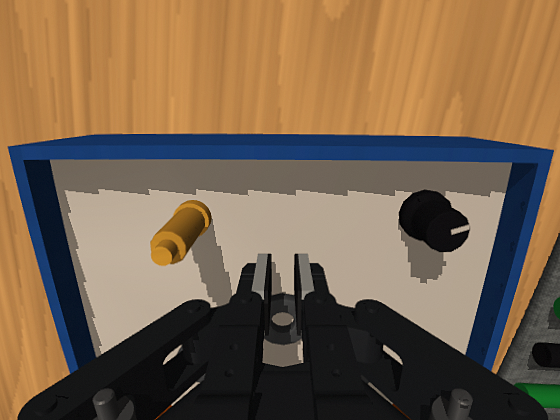

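```bash
python3 -m inch '[{"offset":[0,0,-1],"turn":0},{"offset":[0,0,-2],"turn":0},{"offset":[0,0,-2],"turn":0}]'
python3 -m inch '[{"offset":[0,0,-1],"turn":0},{"offset":[0,0,-1],"turn":0}]'
```

```text
clock: 3.8
ee_pos: [588.6, 122.9, 53.5]
orientation: [-0.0, 0.998, 0.063, 0.0]
contact_force: [0.6, -0.2, 0.0]
grip_width: 12.1
clock: 3.97
ee_pos: [588.6, 122.9, 52.4]
orientation: [-0.0, 0.998, 0.063, 0.0]
contact_force: [0.1, -0.7, 0.5]
grip_width: 11.9
```

```bash
python3 -m inch '[{"offset":[0.5,-5,0],"turn":0},{"offset":[1,-12,0],"turn":0},{"offset":[2,-20,0],"turn":0},{"offset":[3,-29,0],"turn":0},{"offset":[4,-38,0],"turn":0},{"offset":[5,-47,0],"turn":0},{"offset":[6,-56,0],"turn":0},{"offset":[7,-65,0],"turn":0},{"offset":[8,-72,0],"turn":0},{"offset":[8.5,-78,0],"turn":0}]'
python3 - <<'E'
from h import *
cap('wrist','w5'); s=r.observe(); ox,oy,y=json.load(open('tray.json'));q=s['ee_pos'][:2]-[ox,oy];print(s['ee_pos'],q@[np.cos(y),np.sin(y)],q@[-np.sin(y),np.cos(y)],s['clock'])
E
```

```text
clock: 4.8
ee_pos: [597.2, 43.8, 52.4]
orientation: [-0.0, 0.998, 0.062, 0.0]
contact_force: [0.3, 1.1, 0.6]
grip_width: 12.0
[597.25678058  42.7481856   52.42344794] 0.8193957596693676 10.83908401989651 4.85
```

View pics/w5.png

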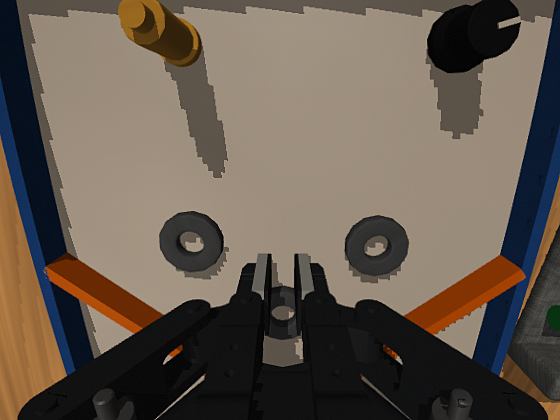

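```bash
python3 -m inch '[{"offset":[0.5,-5,0],"turn":0},{"offset":[1,-12,0],"turn":0},{"offset":[2,-19,0],"turn":0},{"offset":[3,-26,0],"turn":0},{"offset":[4,-33,0],"turn":0},{"offset":[4.5,-39,0],"turn":0},{"offset":[5,-45,0],"turn":0},{"offset":[5.5,-51,0],"turn":0},{"offset":[5.5,-51,0],"turn":0}]'
python3 - <<'E'
from h import *
c=cap('wrist','w6'); s=r.observe(); ox,oy,y=json.load(open('tray.json'));q=s['ee_pos'][:2]-[ox,oy];print(s['ee_pos'],q@[np.cos(y),np.sin(y)],q@[-np.sin(y),np.cos(y)],s['clock'])
c=cap('scene','s6');cv2.imwrite('pics/s6z.png',cv2.resize(c['img'][180:290,220:350,::-1],None,fx=5,fy=5,interpolation=cv2.INTER_CUBIC))
E
```

```text
clock: 5.6
ee_pos: [602.7, -7.9, 52.4]
orientation: [0.001, 0.998, 0.062, 0.0]
contact_force: [-0.4, -1.4, 2.4]
grip_width: 11.7
[602.64138783  -7.59726551  52.40562178] 0.16830577668604646 -39.78931240719529 5.65
```

View pics/w6.png

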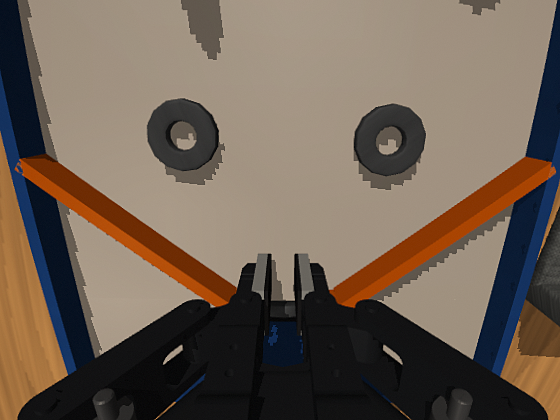

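View pics/s6z.png

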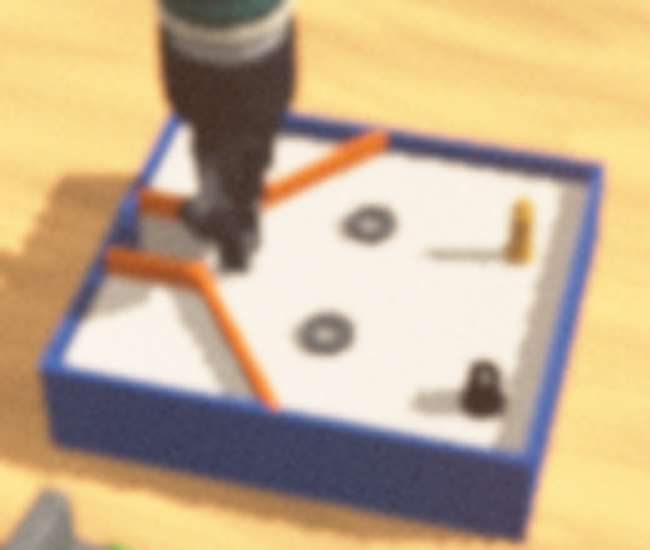

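```bash
python3 -m inch '[{"offset":[0.3,-2,0],"turn":0},{"offset":[0.5,-4,0],"turn":0},{"offset":[0.7,-6,0],"turn":0},{"offset":[0.7,-6,0],"turn":0}]'
python3 - <<'E'
from h import *
c=cap('wrist','w7'); s=r.observe(); print(s['contact_force'])
c=cap('top','t7');cv2.imwrite('pics/t7z.png',cv2.resize(c['img'][120:230,190:320,::-1],None,fx=5,fy=5,interpolation=cv2.INTER_CUBIC))
cv2.imwrite('pics/w7z.png',cv2.resize(cv2.imread('pics/w7.png')[240:380,200:370],None,fx=4,fy=4))
E
```

```text
clock: 6.03
ee_pos: [603.2, -12.2, 52.4]
orientation: [-0.0, 0.998, 0.063, 0.0]
contact_force: [-0.7, 0.5, 2.0]
grip_width: 11.2
[0.20044115 0.82707893 2.88968241]
```

View pics/w7z.png

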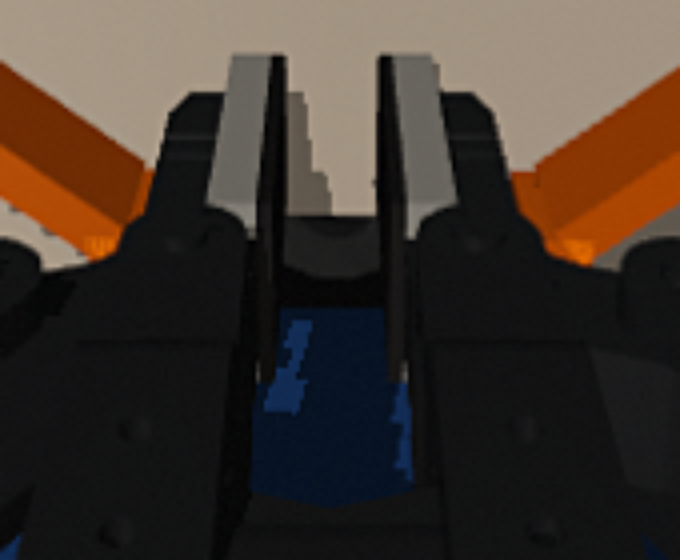

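```bash
python3 -m inch '[{"offset":[-1,5,0],"turn":0},{"offset":[-2,15,1],"turn":0},{"offset":[-3,27,5],"turn":0},{"offset":[-5,42,20],"turn":0},{"offset":[-7,60,45],"turn":0},{"offset":[-9,75,70],"turn":0},{"offset":[-10,85,85],"turn":0},{"offset":[-10,85,90],"turn":0}]'
python3 - <<'E'
from find import *
c=cap('wrist','w8'); s=r.observe(); ox,oy,y=json.load(open('tray.json'));X=np.array([np.cos(y),np.sin(y)]);Y=np.array([-np.sin(y),np.cos(y)]);q=s['ee_pos'][:2]-[ox,oy]
print(s['ee_pos'],q@X,q@Y,s['clock'],s['contact_force'])
for w in washers(c,(500,4000)):
    q=ray(c,w[0],57.5)[0,:2]-[ox,oy]; print('W',w,q@X,q@Y)
c=cap('top','t8');cv2.imwrite('pics/t8z.png',cv2.resize(c['img'][120:230,190:320,::-1],None,fx=5,fy=5,interpolation=cv2.INTER_CUBIC))
c=cap('scene','s8');cv2.imwrite('pics/s8z.png',cv2.resize(c['img'][180:290,220:350,::-1],None,fx=5,fy=5,interpolation=cv2.INTER_CUBIC))
E
```

```text
clock: 6.8
ee_pos: [594.2, 76.3, 146.3]
orientation: [-0.001, 0.998, 0.065, 0.003]
contact_force: [-0.1, -0.6, 0.7]
grip_width: 11.9
[594.26032009  74.83879209 145.69665351] 1.6670358559149216 43.058135937962746 6.85 [ 0.97738449 -0.0040392   1.28366406]
W (array([384., 116.]), np.int32(43), np.int32(37), np.int32(1179), np.uint8(15)) 74.31683514649464 121.39386690064471
W (array([225. , 231.5]), np.int32(39), np.int32(38), np.int32(992), np.uint8(188)) -45.59587613358407 29.791999612274104
W (array([337., 234.]), np.int32(39), np.int32(37), np.int32(984), np.uint8(114)) 45.75853531196149 28.341724056755034
```

View pics/w8.png

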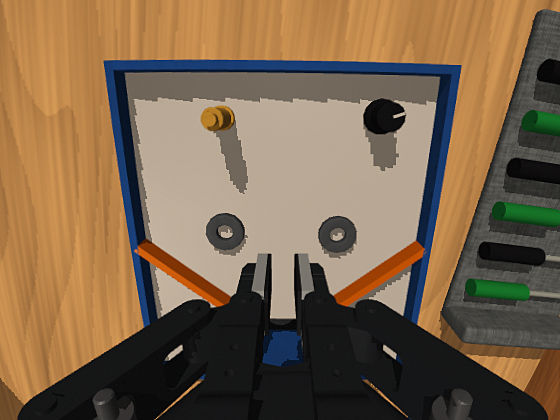

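View pics/t8z.png

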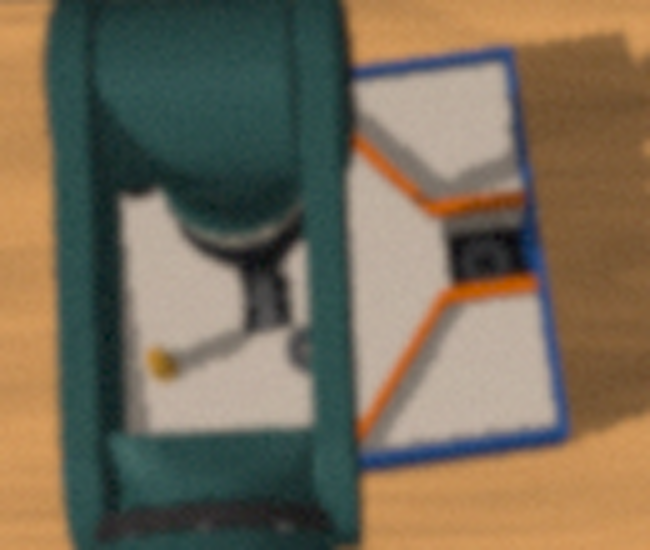

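View pics/s8z.png

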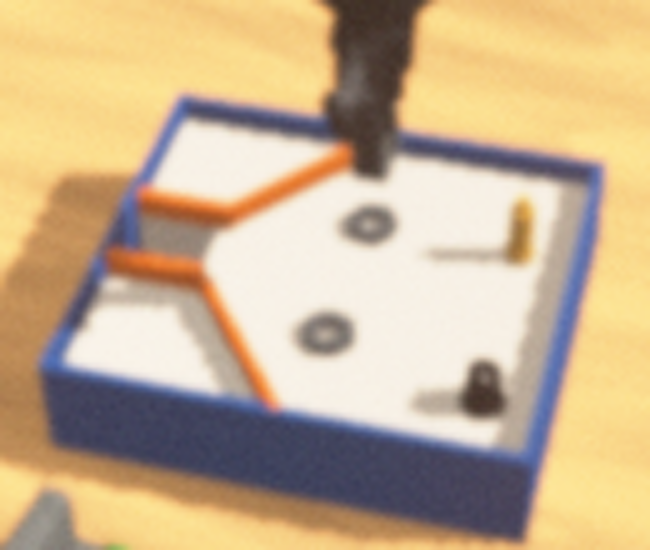

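```bash
python3 -m inch '[{"offset":[15,5,-5],"turn":-7},{"offset":[30,10,-15],"turn":-14},{"offset":[45,14,-25],"turn":-21},{"offset":[56,17,-35],"turn":-28},{"offset":[61,18,-45],"turn":-35},{"offset":[61,18,-60],"turn":-35},{"offset":[61,18,-73],"turn":-35},{"offset":[61,18,-76],"turn":-35},{"offset":[61,18,-76],"turn":-35}]'
cat >> find.py <<'E'
def pos():
    s=r.observe(); ox,oy,y=json.load(open('tray.json'));X=np.array([np.cos(y),np.sin(y)]);Y=np.array([-np.sin(y),np.cos(y)]);q=s['ee_pos'][:2]-[ox,oy]
    M=quat(s['orientation']); a=np.degrees(np.arctan2(M[1,0],M[0,0])-y)
    print('tray',(q@X).round(1),(q@Y).round(1),'z',s['ee_pos'][2].round(1),'jaw ang',a.round(1),'t',s['clock'],'F',s['contact_force'].round(1))
E
python3 - <<'E'
from find import *
cap('wrist','w9');pos()
E
```

```text
clock: 7.7
ee_pos: [652.1, 90.2, 62.8]
orientation: [0.001, 0.971, -0.24, -0.003]
contact_force: [0.9, -0.1, 0.4]
grip_width: 11.8
tray 62.0 51.5 z 64.7 jaw ang -34.7 t 7.75 F [-0.2 -0.2  0.6]
```

View pics/w9.png

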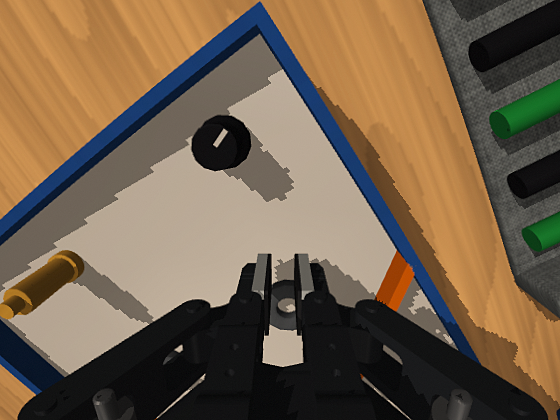

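```bash
python3 -m inch '[{"offset":[1.5,3,0],"turn":0},{"offset":[1.5,3,-4],"turn":0},{"offset":[1.5,3,-8],"turn":0},{"offset":[1.5,3,-10],"turn":0},{"offset":[1.5,3,-11],"turn":0},{"offset":[1.5,3,-12],"turn":0},{"offset":[1.5,3,-12],"turn":0}]'
python3 - <<'E'
from find import *
cap('wrist','w10');pos()
E
```

```text
clock: 8.33
ee_pos: [655.5, 93.8, 54.1]
orientation: [0.0, 0.971, -0.24, -0.0]
contact_force: [-0.8, -0.5, 0.3]
grip_width: 11.6
tray 64.8 54.6 z 54.3 jaw ang -34.6 t 8.3833 F [ 1.2 -0.2 -0.5]
```

View pics/w10.png

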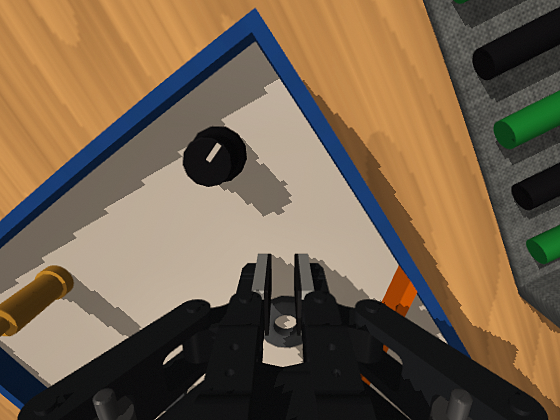

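```bash
python3 -m inch '[{"offset":[0,0,-2],"turn":0},{"offset":[-3,-5,-2],"turn":0},{"offset":[-7,-13,-2],"turn":0},{"offset":[-12,-22,-2],"turn":0},{"offset":[-17,-31,-2],"turn":0},{"offset":[-23,-42,-2],"turn":0},{"offset":[-29,-52,-2],"turn":0},{"offset":[-35,-63,-2],"turn":0},{"offset":[-39,-70,-2],"turn":0},{"offset":[-41,-74.5,-2],"turn":0}]'
python3 - <<'E'
from find import *
cap('wrist','w11');pos()
E
```

```text
clock: 9.22
ee_pos: [613.8, 17.9, 52.4]
orientation: [0.0, 0.971, -0.241, -0.0]
contact_force: [-0.2, 0.6, -0.1]
grip_width: 12.1
tray 14.2 -16.3 z 52.4 jaw ang -34.7 t 9.2667 F [-0.6 -0.7  0.6]
```

View pics/w11.png

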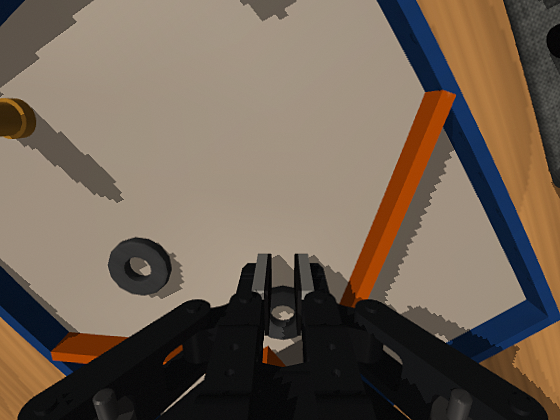

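```bash
python3 -m inch '[{"offset":[4,7,0],"turn":0},{"offset":[2,9,0],"turn":5},{"offset":[-3,10,0],"turn":11},{"offset":[-7,10,0],"turn":18},{"offset":[-12,11,0],"turn":25},{"offset":[-15,11,0],"turn":32},{"offset":[-16.5,11,0],"turn":35},{"offset":[-16.5,11,0],"turn":35}]'
python3 - <<'E'
from find import *
cap('wrist','w12');pos()
E
```

```text
clock: 9.93
ee_pos: [598.4, 31.5, 52.4]
orientation: [-0.0, 0.998, 0.064, 0.0]
contact_force: [-0.8, 0.6, 0.7]
grip_width: 12.0
tray 0.7 -0.6 z 52.4 jaw ang 0.3 t 9.9833 F [-0.3  1.1  1.3]
```

View pics/w12.png

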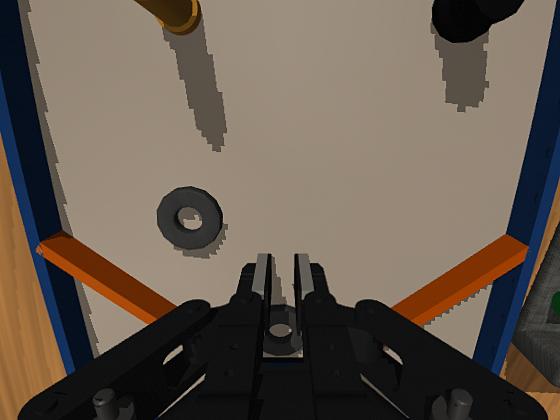

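```bash
python3 -m inch '[{"offset":[0,-5,0],"turn":0},{"offset":[0.5,-12,0],"turn":0},{"offset":[1.5,-19,0],"turn":0},{"offset":[2.5,-26,0],"turn":0},{"offset":[3.5,-33,0],"turn":0},{"offset":[4,-38,0],"turn":0},{"offset":[4.5,-42,0],"turn":0},{"offset":[4.8,-44.5,0],"turn":0},{"offset":[4.8,-44.5,0],"turn":0}]'
python3 - <<'E'
from find import *
cap('wrist','w13');pos()
cv2.imwrite('pics/w13z.png',cv2.resize(cv2.imread('pics/w13.png')[240:380,200:370],None,fx=4,fy=4))
E
```

```text
clock: 10.73
ee_pos: [603.1, -15.3, 52.4]
orientation: [0.001, 0.998, 0.062, 0.0]
contact_force: [0.9, -0.9, 2.0]
grip_width: 11.8
tray -0.3 -47.3 z 52.4 jaw ang 0.3 t 10.7833 F [ 0.8 -0.9  0.8]
```

View pics/w13z.png

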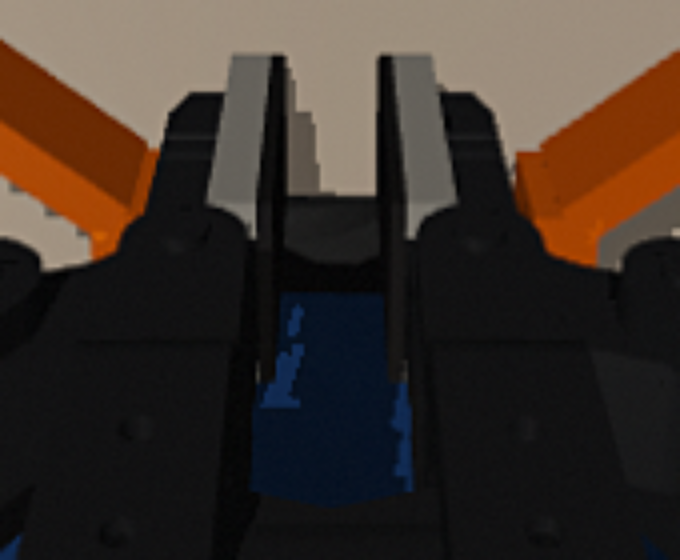

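```bash
python3 -m inch '[{"offset":[-1,5,0],"turn":0},{"offset":[-2,15,1],"turn":0},{"offset":[-4,30,8],"turn":0},{"offset":[-6,45,30],"turn":5},{"offset":[-20,55,55],"turn":11},{"offset":[-38,68,75],"turn":18},{"offset":[-58,82,88],"turn":25},{"offset":[-70,91,90],"turn":31},{"offset":[-76,95,90],"turn":34},{"offset":[-76,95,90],"turn":34}]'
python3 - <<'E'
from find import *
c=cap('wrist','w14');pos()
ox,oy,y=json.load(open('tray.json'));X=np.array([np.cos(y),np.sin(y)]);Y=np.array([-np.sin(y),np.cos(y)])
for w in washers(c,(500,4000)):
    q=ray(c,w[0],57.5)[0,:2]-[ox,oy]; print('W',w,q@X,q@Y)
c=cap('top','t14');cv2.imwrite('pics/t14z.png',cv2.resize(c['img'][120:230,190:320,::-1],None,fx=5,fy=5,interpolation=cv2.INTER_CUBIC))
E
```

```text
clock: 11.62
ee_pos: [525.5, 83.6, 143.5]
orientation: [-0.0, 0.935, 0.354, 0.001]
contact_force: [0.7, -0.0, 0.1]
grip_width: 11.9
tray -65.0 59.0 z 143.0 jaw ang 34.4 t 11.6667 F [ 0.  -0.8  0.4]
W (array([515.,  33.]), np.int32(89), np.int32(67), np.int32(2624), np.uint8(79)) -10.648127147986285 260.54995689685245
```

View pics/w14.png

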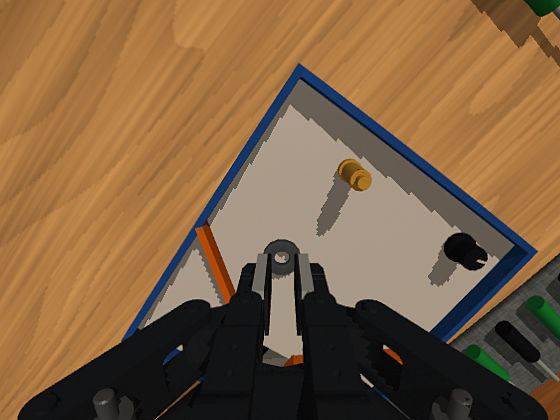

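View pics/t14z.png

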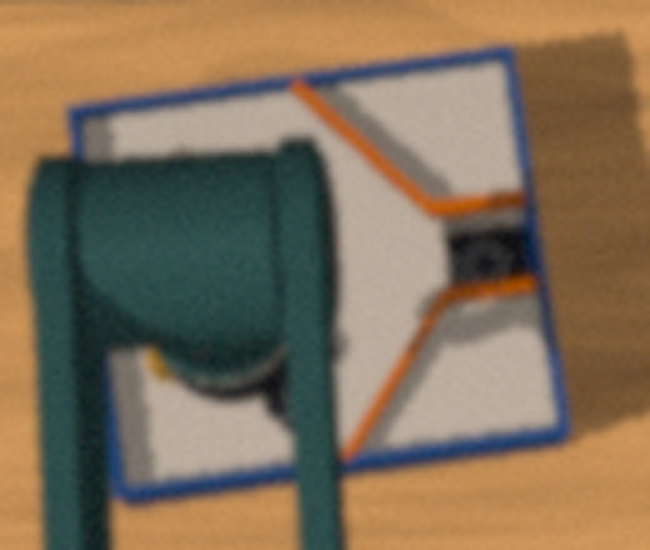

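```bash
python3 -m inch '[{"offset":[0,0,-20],"turn":0},{"offset":[0,0,-45],"turn":0},{"offset":[0,0,-65],"turn":0},{"offset":[0,0,-78],"turn":0},{"offset":[0,0,-85],"turn":0},{"offset":[0,0,-88],"turn":0},{"offset":[0,0,-90],"turn":0},{"offset":[0,0,-90.5],"turn":0},{"offset":[0,0,-90.5],"turn":0}]'
python3 - <<'E'
from find import *
cap('wrist','w15');pos()
E
```

```text
clock: 12.47
ee_pos: [528.0, 80.8, 52.8]
orientation: [0.0, 0.936, 0.352, 0.001]
contact_force: [0.3, -0.7, -0.4]
grip_width: 12.0
tray -63.4 56.9 z 52.9 jaw ang 34.3 t 12.5167 F [-0.3  0.2  0.1]
```

View pics/w15.png

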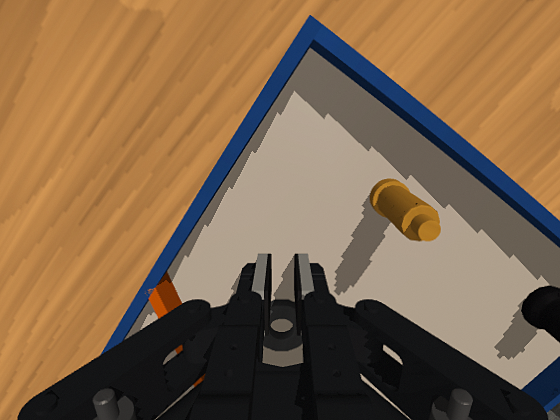

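```bash
python3 -m inch '[{"offset":[4,-4.5,-0.5],"turn":0},{"offset":[10,-11.5,-0.5],"turn":0},{"offset":[17,-19.5,-0.5],"turn":0},{"offset":[24,-27.5,-0.5],"turn":0},{"offset":[31,-35.5,-0.5],"turn":0},{"offset":[38,-43.5,-0.5],"turn":0},{"offset":[45,-51.5,-0.5],"turn":0},{"offset":[51,-58.5,-0.5],"turn":0},{"offset":[55,-63,-0.5],"turn":0},{"offset":[57,-65.5,-0.5],"turn":0}]'
python3 - <<'E'
from find import *
cap('wrist','w16');pos()
E
```

```text
clock: 13.35
ee_pos: [585.2, 14.6, 52.4]
orientation: [-0.001, 0.936, 0.351, 0.001]
contact_force: [-3.2, 5.0, 6.2]
grip_width: 11.8
tray -14.3 -16.1 z 52.3 jaw ang 34.3 t 13.4 F [-2.5  2.5  5.4]
```

View pics/w16.png

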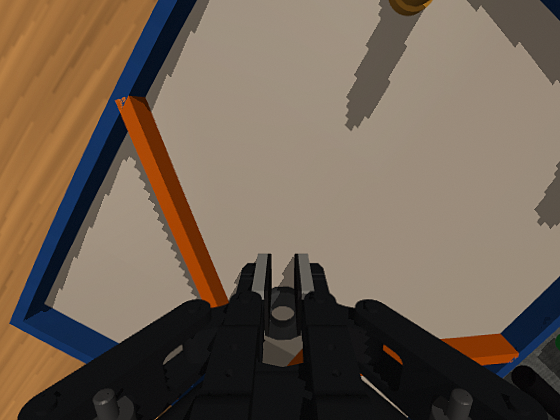

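```bash
python3 -m inch '[{"offset":[-5,6,0],"turn":0},{"offset":[-4,10,0],"turn":-5},{"offset":[-1,12,0],"turn":-11},{"offset":[3,14,0],"turn":-18},{"offset":[8,15,0],"turn":-25},{"offset":[12,16,0],"turn":-31},{"offset":[13,16,0],"turn":-34},{"offset":[13,16,0],"turn":-34}]'
python3 - <<'E'
from find import *
cap('wrist','w17');pos()
E
```

```text
clock: 14.07
ee_pos: [596.9, 30.1, 52.4]
orientation: [0.001, 0.998, 0.062, -0.0]
contact_force: [-4.2, 0.0, 7.6]
grip_width: 11.8
tray -1.1 -1.6 z 52.4 jaw ang 0.3 t 14.1167 F [-4.1 -0.2  7.1]
```

View pics/w17.png

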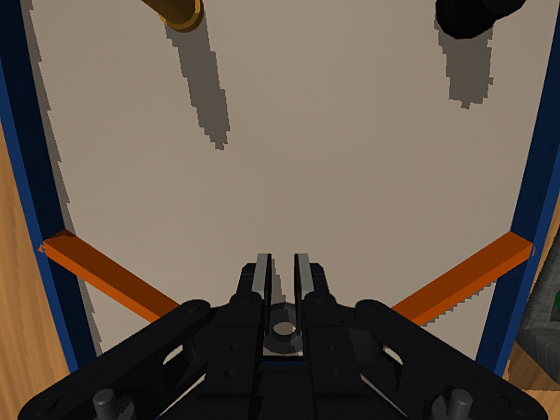

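```bash
python3 -m inch '[{"offset":[0,0,0.7],"turn":0},{"offset":[0,0,1],"turn":0},{"offset":[0,0,1],"turn":0}]'
```

```text
clock: 14.37
ee_pos: [597.3, 30.3, 52.4]
orientation: [0.001, 0.998, 0.063, 0.0]
contact_force: [-1.1, -1.8, 2.1]
grip_width: 12.0
```

```bash
python3 -m inch '[{"offset":[0.5,-5,0.7],"turn":0},{"offset":[1.5,-12,0.7],"turn":0},{"offset":[2.3,-19,0.7],"turn":0},{"offset":[3.2,-26,0.7],"turn":0},{"offset":[4,-33,0.7],"turn":0},{"offset":[4.8,-38,0.7],"turn":0},{"offset":[5.2,-42,0.7],"turn":0},{"offset":[5.5,-45,0.7],"turn":0},{"offset":[5.5,-45,0.7],"turn":0}]'
python3 - <<'E'
from find import *
cap('wrist','w18');pos()
cv2.imwrite('pics/w18z.png',cv2.resize(cv2.imread('pics/w18.png')[240:380,200:370],None,fx=4,fy=4))
E
```

```text
clock: 15.12
ee_pos: [602.5, -14.5, 53.0]
orientation: [0.0, 0.998, 0.062, 0.0]
contact_force: [0.0, 0.5, 1.2]
grip_width: 12.0
tray -0.8 -46.2 z 53.0 jaw ang 0.3 t 15.1667 F [ 0.2 -0.6 -0.3]
```

View pics/w18z.png

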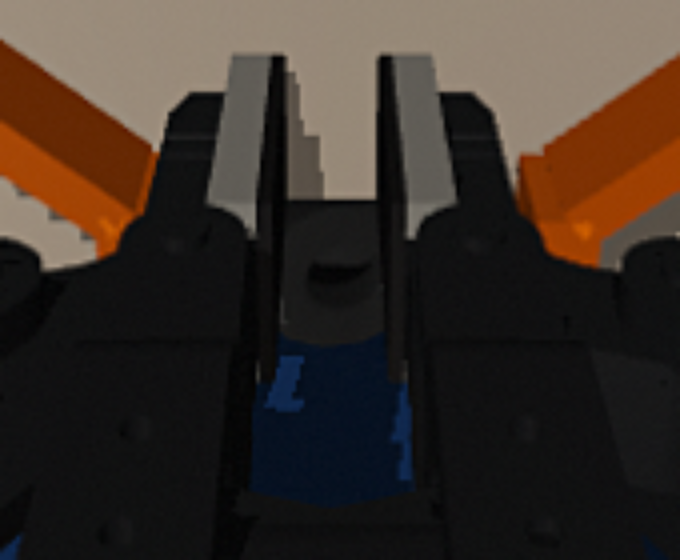

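```bash
python3 -m inch '[{"offset":[-1,5,0],"turn":0},{"offset":[-2,15,1],"turn":0},{"offset":[-4,30,8],"turn":0},{"offset":[-5,40,30],"turn":0},{"offset":[-5,40,60],"turn":0},{"offset":[-5,40,90],"turn":0},{"offset":[-5,20,115],"turn":0},{"offset":[-5,-10,125],"turn":0},{"offset":[-5,-40,130],"turn":0},{"offset":[-5,-70,130],"turn":0}]'
python3 -m inch '[{"offset":[0,-25,0],"turn":0},{"offset":[0,-45,0],"turn":0},{"offset":[0,-55,0],"turn":0},{"offset":[0,-60,0],"turn":0},{"offset":[0,-60,0],"turn":0},{"offset":[0,-60,0],"turn":0}]'
python3 - <<'E'
from find import *
cap('wrist','w19');pos()
cap('scene','s19')
c=cap('top','t19');cv2.imwrite('pics/t19z.png',cv2.resize(c['img'][120:230,190:320,::-1],None,fx=5,fy=5,interpolation=cv2.INTER_CUBIC))
E
```

```text
clock: 16.0
ee_pos: [598.6, -82.6, 186.7]
orientation: [0.001, 0.998, 0.064, 0.003]
contact_force: [-0.1, 1.2, 0.1]
grip_width: 12.0
clock: 16.5
ee_pos: [597.6, -142.2, 183.1]
orientation: [-0.0, 0.998, 0.063, 0.0]
contact_force: [-0.4, 0.6, 0.1]
grip_width: 11.6
tray -20.8 -172.7 z 183.1 jaw ang 0.5 t 16.55 F [ 0.2  0.8 -0.3]
```

View pics/w19.png

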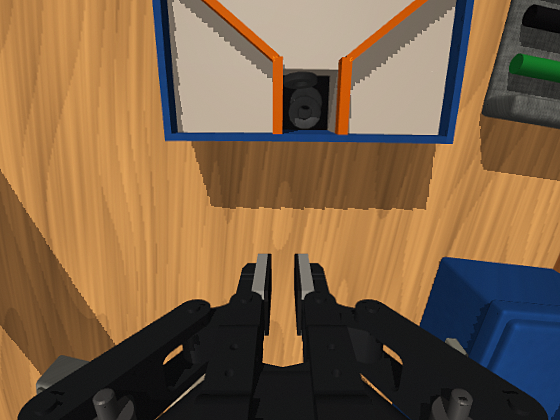

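View pics/t19z.png

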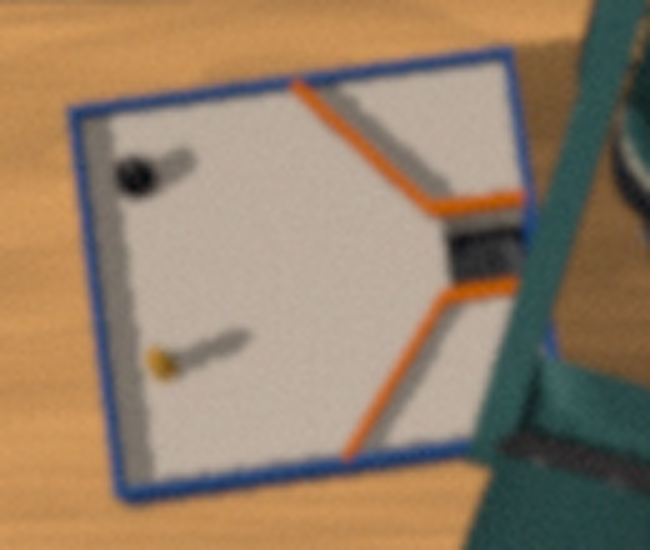

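```bash
python3 - <<'E'
from find import *
im=cv2.imread('pics/w19.png')[45:150,260:365].astype(float)
im=np.clip((im/255)**.45*255,0,255).astype(np.uint8)
cv2.imwrite('pics/w19z.png',cv2.resize(im,None,fx=5.5,fy=5.5,interpolation=cv2.INTER_CUBIC))
c=cap('wrist','w19b'); ox,oy,y=json.load(open('tray.json'));X=np.array([np.cos(y),np.sin(y)]);Y=np.array([-np.sin(y),np.cos(y)])
for x,yy,z in [(-23,-60,52),(23,-60,52),(-23,-60,4),(23,-60,4),(-23,-112,52),(23,-112,4)]:
    w=np.r_[np.array([ox,oy])+x*X+yy*Y,z]; print(x,yy,z,proj(c,w).round(0), ((proj(c,w)-[260,45])*5.5).round(0))
E
```

```text
-23 -60 52 [[283.  69.]] [[125. 130.]]
23 -60 52 [[338.  69.]] [[431. 135.]]
-23 -60 4 [[283.  75.]] [[125. 166.]]
23 -60 4 [[330.  76.]] [[384. 170.]]
-23 -112 52 [[282. 133.]] [[122. 484.]]
23 -112 4 [[327. 130.]] [[369. 469.]]
```

View pics/w19z.png

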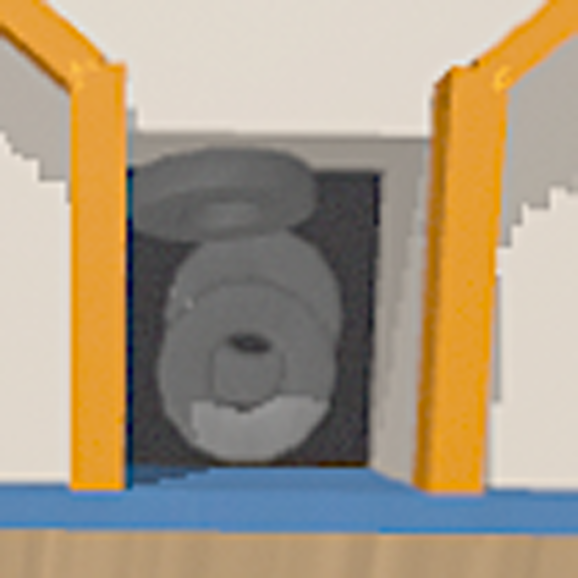

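```bash
python3 - <<'E'
from find import *
a=cv2.imread('pics/w19.png').astype(int);b=cv2.imread('pics/w19b.png').astype(int)
print('slot diff',abs(a-b)[60:135,280:345].mean())
for n in('t1','t19'):
    im=cv2.cvtColor(cv2.imread('pics/%s.png'%n),cv2.COLOR_BGR2RGB); 
    s=im[140:215,208:245]; g=s.sum(2)<110; v,u=np.nonzero(g); hsv=cv2.cvtColor(s,cv2.COLOR_RGB2HSV); o=cv2.inRange(hsv,(12,130,90),(30,255,255)); vv,uu=np.nonzero(o); print(n,'knob',u.mean(),v.mean(),len(u),'standoff',uu.mean(),vv.mean(),len(uu))
pos(); r.job_done()
E
```

```text
slot diff 1.979897435897436
t1 knob 8.695652173913043 15.391304347826088 23 standoff 5.303571428571429 61.55357142857143 56
t19 knob 8.894736842105264 15.421052631578947 19 standoff 5.303571428571429 61.55357142857143 56
tray -20.9 -173.1 z 183.1 jaw ang 0.4 t 16.7 F [-0.2 -0.5  0.4]
the job is handed in; nothing more can be done
```

All three washers are in the slot and the job is handed in, at about 16.7 s of the 64 s allowed. I pushed them one at a time with the fingertips about 12 mm apart and never lifted one. The middle washer went straight through the gate. The two side ones took a diagonal push to the gate, then a straight push over the lip.

**Washers:** the last wrist picture shows two lying flat and stacked on the slot floor, and the third leaning against the wall under the lip. Judged by their size in that picture, all three centres are about 4–12 mm above the table. That is well under the 44 mm limit, but it is an estimate. The leaning washer is about 19 mm horizontally from the slot's middle, against a 34 mm limit. Two pictures taken just apart showed no visible movement in the slot.

**Standoff and knob:** both sit where they started, within about 0.2 pixel (under 1 mm) between the first and last top views.

**Other bench items:** the arm passed above them and no contact showed on the way. I did not measure their positions afterwards.

**Contact forces:** during the third diagonal push the fingertips rubbed the deck at about 5–8 N. I raised the tool about 1.7 mm before the final push. At hand-in the tool was clear, with less than 1 N on the wrist.

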